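Clamp the mug with the ratchet

TASK

The blue mug with the chipped rim stands loose between the jaws of the small green ratchet clamp and has to be held fast for polishing. Flip the clamp's red direction lever over to the closing side (leaning towards the mug), then swing the wooden handle back and forth until the mug is clamped firmly, but gently, for it is ceramic and cracks when over-tightened; then let go. Move the jaw only by the ratchet handle, and leave the jar, the yellow cup and the egg timer where they are.

Things in the scene. Friction and masses are not known exactly. Their poses are not given: they have to be found in the camera images.
- clamp: Green bench clamp screwed to the counter; base plate 100 x 270 x 12 mm. Origin: underside of the base, on the upright axis of the ratchet. +y points along the bar from the ratchet head to the mug and on to the tail stop; -x along the handle when that is centred; z up. The tail stop is a fixed aluminium V block behind the mug, pinned anywhere in a 10 mm range: its place is not measured.
- wheel_mid (a point): Top centre of the steel ratchet wheel under the handle, on the clamp's axis, 42 mm above the counter: 90 mm diameter, 20 upright teeth 6 mm high near its rim (0.31 rad each). It drives the jaw 12 mm per rad and stays where it is left, also under load. Closing the gap takes 1.4 to 2.3 rad of wheel turn, then up to 0.4 rad to clamp: two to five strokes.
- ratchet_handle (a joint): Handle angle about the clamp's upright axis, rad, end stops at -0.55 and 0.55, 0 = along the clamp's -x axis, positive = anticlockwise from above. With the lever on the closing side, positive strokes (grip moving away from the mug) drive the jaw and negative strokes (grip towards the mug) click back idly; a driving stroke may begin with up to 0.31 rad of slack.
- grip_top (a point): Top centre of the handle's upright round wooden grip, which spins freely: 20 mm diameter, from 77 to 135 mm above the counter, 105 mm from the clamp's axis, free all round. Force along its path: under 1 N idle, 2 (halted) to 4 N (moving) driving the free jaw; once the mug is tight 1.2 N more per 10 mm. Well clamped: 2 to 3.5 N above the free value. Danger: 4.5 N above it.
- pawl (a joint): Lean of the direction lever, rad: -0.75 = fully on the opening side (away from the mug; it starts on this side), 0 = upright, 0.75 = fully on the closing side (towards the mug). Its weight tips it to whichever side it leans; under 1 N moves it. It reads about 0.53 (of either sign) while the pawl rides on a tooth.
- pawl_knob (a point): Centre of the red ball (20 mm diameter) on the direction lever. The lever's pivot is 38 mm from the clamp's axis, opposite to the handle, 65 mm above the counter, and goes round with the handle. The ball is 48 mm above it and tips 33 mm to either side of upright, along the tangent about the clamp's axis. Nothing near it is higher than 79 mm except the mug.
- jaw: Sliding aluminium jaw, 50 mm wide, 62 mm high, with a sprung black rubber pad (36 x 46 mm, 8 N per mm, 8 mm of give) towards the mug. Origin: front face of the jaw, centre of its lower edge, 16 mm above the counter; the pad's face is 14.5 mm further along the clamp's +y axis.
- mug: Blue ceramic mug, 80 mm diameter, 92 mm tall, 0.3 kg, standing on the clamp's base (12 mm above the counter). Origin: centre of its underside; its handle points along its own +y axis, across the clamp.
- spice_jar: Jar with red cap, 52 mm diameter, 100 mm tall, loose. Origin: under its centre. Leave alone.
- measuring_cup: Yellow plastic cup, 76 mm diameter, 80 mm tall, loose. Origin: under its centre. Leave alone.
- egg_timer: Orange egg timer, 66 mm diameter, 58 mm tall, loose. Origin: under its centre. Leave alone.

How it is judged:
By the outcome, as a careful person would: the job done as asked, in the order asked, and still so for the second after the job is handed in, with the robot touching nothing.
It also fails if it takes over 72 s, if anything falls off the work surface, if the arm or the gripper's body presses on something with over 40 N, if the wrist force passes 120 N, or if a joint passes its speed limit or range.

ROBOT

A 6-joint arm with a two-finger parallel gripper is mounted at the origin on the work surface. World frame = base frame: x ahead of the robot, y to its left, z up, the work surface at z = 0. Lengths are in m, angles in rad, forces in N, time in s.
With the tool pointing down it reaches from about 0.275 to 0.75 m from the base axis. Payload 10.2 kg.
Tool frame: the origin (TCP) lies between the finger pads; the fingertips stand 22 mm ahead of it and the grasp point (between the pads) lies 3 mm ahead of it (r.tip_extent is the distance from the TCP to the fingertips, in m); z points along the fingers, y is the line along which they close (so a half turn about z gives the same grasp; the last joint's range is limited). The gripper opens to 85 mm and grips with 20 to 120 N. Pads are 22 mm wide; open, the fingers measure 114 mm over their backs; the gripper's body (76 mm by 85 mm) begins 54 mm behind the grasp point. The pads swing forward as they close: fully open they stand 13 mm farther back than shut.
Start: joints at [1.1, 0.313, 1.498, -0, 1.331, -0.223], TCP at [0.129, 0.509, 0.253] pointing down, gripper open.
Joint ranges: [-2.94, 2.94], [-0.97, 2.17], [0.19, 2.56], [-1.23, 4.37], [0.02, 3.11], [-2.88, 2.88]. Speed limits (rad/s): [2.39, 2.39, 3.01, 3.14, 3.14, 3.14].

INTERFACE

Orientations are given as a rotation vector (axis times angle).
In Python, from bench import r gives the robot as it stands.
- The arm moves only by the tool jog_arm, never from a script. Its argument "rows" is one flat list of numbers, 4 for each row, row after row: the shift along the world's x, y, z in cm, then the turn about the world's z in degrees. A call has 1 to 5 rows; each row shifts and turns the commanded pose from where the row before left it; what a row does not reach is not made up. A row lasts 1/10 s, in which the tool goes at most 50 mm and 8.59 degrees, less where a joint would pass 70% of its speed; a pose out of reach is approached as far as the arm can. A call with a gripper value outside its range is refused whole. "grip" is the gripper's target within -1 to 1 (shut at 1, half-way at 0, fully open at -1), set as the call begins (left out, the last holds). The fingers move at their own pace and stop on an object; "force" is the grip in N (left out, the last holds). Time passes only in rows, so rows that do not move let the fingers close. It gives the time, the measured TCP pose, the force, the opening and the grip force at its end, in the units of the state.
- r.get_state(): the state, without advancing time (a new reading comes with each control period).
- r.get_image(name): name is "side" or "top"; returns (picture, depth): 384x512x3 uint8, blue, green, red; 384x512 float32, m along the optical axis (not along the pixel's ray), 0 where there is no reading.
- r.get_calibration(name): a dict with "K" (3x3 intrinsics, pixels), "rvec" (rotation vector, rad) and "tvec" (3), from world to camera coordinates, as OpenCV has them. Camera axes: x right, y down, z forward; pixel columns grow to the right and rows downward; lengths in m; the calibration is good to about 2 mm. A picture is of the moment at which its call begins. get_calibration takes no time and is no camera call.
- r.close_job(): hands the job in; it is judged then, once.
The state is a dict: "clock": time; "joints": joint angles; "dq": joint speeds; "joint_efforts": joint torques, N m; "ee_pos": TCP position; "tool_rot": TCP orientation; "wrist_force": force on the tool from outside, world axes, zero at the start; "ft_torque": the same for the moment, N m; "opening": finger opening in m; "gripper_force": force on a finger pad.
Only numpy, scipy, OpenCV 4.12 (cv2) and the standard library are available. Lean on these libraries where they do the work, as an engineer would, in place of code of your own. Each camera call takes 0.05 s, during which the arm holds its last target. There are 200 camera calls.

## Working session

There is one attempt and no reset: what is moved stays moved. The work goes in short steps, Python scripts to look and compute and a tool call to move; the robot and the scene stay as the last step left them, time stands still between calls to the robot, and variables do not carry over. Pictures are saved under pics/ and viewed, at most 10 in all, crops included, and the job is handed in when it is done.

Besides the shell and the picture viewer there is one more tool, called after ">>>" as name(argument=value, ...), one argument or row to a line, values as JSON. jog_arm: Moves the arm, as the interface text tells. Its arguments: {"type":"object","properties":{"rows":{"type":"array","items":{"type":"number"}},"grip":{"type":"number"},"force":{"type":"number"}},"required":["rows"]}

```bash
mkdir -p pics
cat > h.py <<'E'
from bench import r
import cv2, numpy as np
def snap(n):
    im,d=r.get_image(n); c=r.get_calibration(n); return im,d,c
def ray_z(c,u,v,z):
    R=cv2.Rodrigues(np.array(c["rvec"],float))[0]; t=np.array(c["tvec"],float).ravel()
    d=R.T@np.linalg.inv(np.array(c["K"]))@np.array([u,v,1.]); o=-R.T@t
    return o+d*(z-o[2])/d[2]
def pt(c,d,u,v):
    R=cv2.Rodrigues(np.array(c["rvec"],float))[0]; t=np.array(c["tvec"],float).ravel()
    return R.T@(np.linalg.inv(np.array(c["K"]))@np.array([u,v,1.])*d[int(v),int(u)]-t)
def proj(c,p):
    return cv2.projectPoints(np.array(p,float).reshape(-1,3),np.array(c["rvec"],float),np.array(c["tvec"],float),np.array(c["K"],float),None)[0].reshape(-1,2)
E
python3 - <<'E'
from h import *
a=[]
for n in("top","side"):
    im,d,c=snap(n); cv2.imwrite(f"pics/{n}0.png",cv2.resize(im,(768,576))); np.savez(f"{n}0.npz",im=im,d=d)
print(r.get_state())
E
```

```text
{'clock': 0.1, 'joints': array([ 1.09959248e+00,  3.13380539e-01,  1.49836501e+00, -4.96036340e-06,
        1.33097685e+00, -2.23385458e-01]), 'dq': array([-8.95886719e-04, -3.22951778e-03,  5.40229716e-04, -6.55226527e-04,
       -7.35209458e-04, -3.08177592e-05]), 'joint_efforts': array([ 1.96971472e-03, -4.12901008e+01, -2.60142320e+01, -1.37153256e-04,
        3.03065935e-03,  5.38395398e-06]), 'ee_pos': array([0.12868853, 0.50877525, 0.25279773]), 'tool_rot': array([-3.88228002e-01, -3.11712901e+00,  1.67103444e-03]), 'wrist_force': array([0.54813033, 1.21142563, 0.10161014]), 'ft_torque': array([0.00775574, 0.06215649, 0.04336551]), 'gripper_force': 0.0, 'opening': 0.0854672860611213}
```

View pics/top0.png

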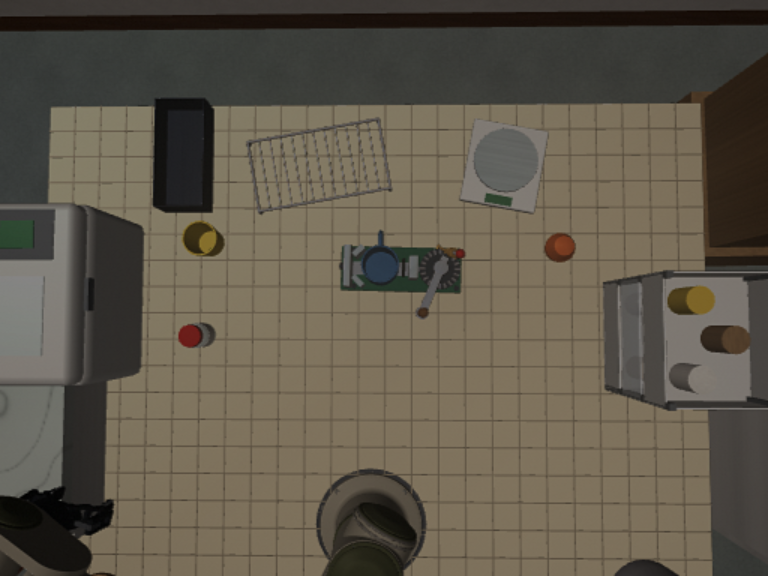

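View pics/side0.png

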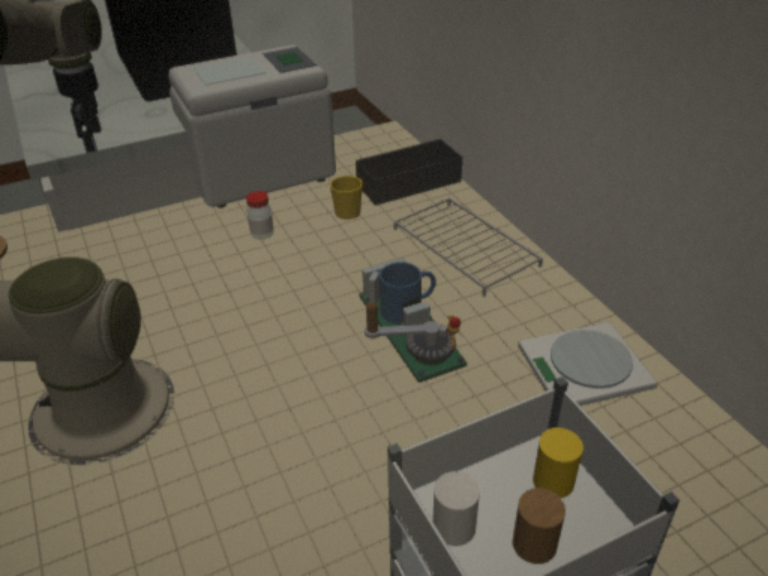

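The top view shows the clamp at about (400,268) in the enlarged picture, with the mug at (381,266), the wheel at (440,268), the grip at (422,312) and the red knob at (460,253). The robot base is at (370,525). I'll enlarge the crops to measure.

Run:
```python
from h import *
t=np.load("top0.npz"); s=np.load("side0.npz")
a=cv2.resize(t["im"][145:220,220:320],(800,600),interpolation=cv2.INTER_CUBIC)
b=cv2.resize(s["im"][165:255,230:330],None,fx=6.6,fy=6.6,interpolation=cv2.INTER_CUBIC)
b=cv2.convertScaleAbs(b,alpha=1.6); a=cv2.convertScaleAbs(a,alpha=1.6)
cv2.imwrite("pics/tc.png",a); cv2.imwrite("pics/sc.png",b)
c=r.get_calibration("top")
for u,v in((293,179),(281,208),(306.5,169),(253,177)): print(u,v,pt(c,t["d"],u,v))
```

```text
293 179 [ 0.56248515 -0.14771119  0.07855907]
281 208 [ 0.4692679  -0.10662373  0.13298305]
306.5 169 [ 0.59026205 -0.18669903  0.11433091]
253 177 [ 0.57515625 -0.01846431  0.01481958]
```

View pics/tc.png

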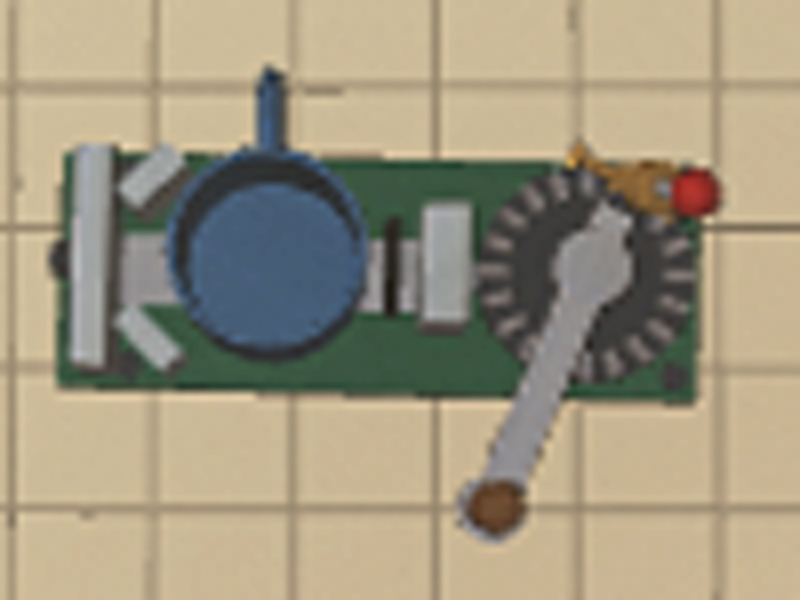

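View pics/sc.png

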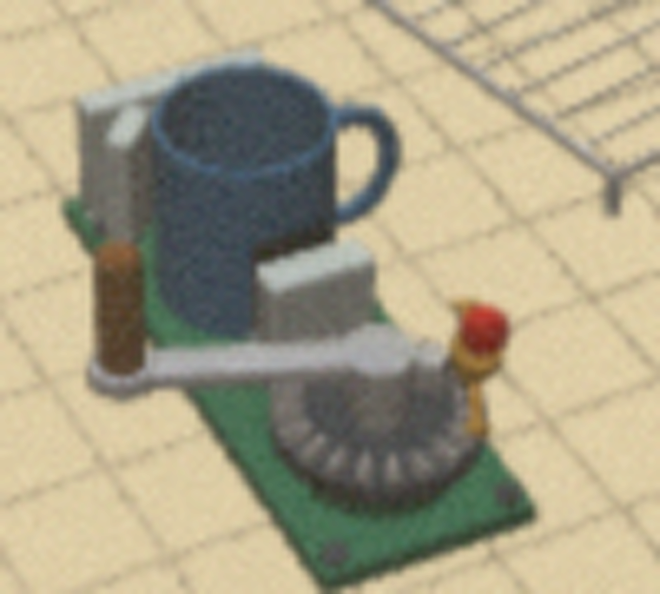

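The top crop shows the grip top at (496,507), the tooth ring centre at (587,273), the ball at (695,193) and the mug rim centre at (268,255). The base's front edge runs from (58,387) to (695,403). Next I'll convert these to positions.

Run:
```python
from h import *
c=r.get_calibration("top")
f=lambda u,v,z: ray_z(c,220+(u+.5)/8-.5,145+(v+.5)/8-.5,z)
P=dict(grip=f(496,507,.135),ring=f(587,273,.046),hub=f(592,265,.079),knob=f(695,193,.1),mug=f(268,253,.104))
P['bl']=f(58,387,.012);P['br']=f(695,403,.012);P['tl']=f(66,152,.012);P['tr']=f(700,165,.012)
for k,v in P.items(): print(k,v.round(4))
w=(P['ring']+P['hub'])[:2]/2
for a,b in(('br','bl'),('tr','tl')):
    e=P[a]-P[b]; print('yaw',np.arctan2(e[0],-e[1]),np.linalg.norm(e))
g=P['grip'][:2]-w; print(w,np.hypot(*g),'ang',np.arctan2(-g[1],-g[0]),[np.linalg.norm(P['knob'][:2]-w)])
```

```text
grip [ 0.4694 -0.1082  0.135 ]
ring [ 0.5665 -0.1501  0.046 ]
hub [ 0.5666 -0.1495  0.079 ]
knob [ 0.5929 -0.1882  0.1   ]
mug [ 0.5692 -0.0209  0.104 ]
bl [0.5216 0.0699 0.012 ]
br [ 0.5148 -0.1978  0.012 ]
tl [0.6211 0.0669 0.012 ]
tr [ 0.6151 -0.2005  0.012 ]
yaw -0.025500038986078003 0.26778842541426257
yaw -0.022476449611710265 0.26746658394126693
[ 0.5665504  -0.14980119] 0.10564363927372179 ang -0.4044408762933007 [np.float64(0.04655779410078247)]
```

The clamp yaw is about -0.025, its axis is at (0.5665, -0.150) and the handle angle is about -0.38. The ball at (0.593, -0.188) matches a lean of -0.53, so the pawl is riding on a tooth. I'll go behind the ball with the fingers shut.

>>> jog_arm(
  rows=[2.5,-4.2,0,-2,2.5,-4.2,0,-2,2.5,-4.2,0,-2,2.5,-4.2,0,-2,2.5,-4.2,0,0],
  grip=1,
)

```text
clock: 0.6
ee_pos: [0.2541, 0.2972, 0.2532]
tool_rot: [0.605, 3.083, -0.0]
wrist_force: [2.3, 0.5, -0.9]
opening: 0.0124
gripper_force: 0.0
```

>>> jog_arm(
  rows=[2.5,-4.2,0,0,2.5,-4.2,0,0,2.5,-4.2,0,0,2.5,-4.2,0,0,2.5,-4.2,0,0],
)

```text
clock: 1.1
ee_pos: [0.3793, 0.087, 0.2533]
tool_rot: [0.605, 3.083, 0.0]
wrist_force: [1.7, 0.4, 0.3]
opening: 0.0002
gripper_force: 0.0
```

>>> jog_arm(
  rows=[2.6,-4.2,0,0,2.6,-4.2,0,0,2.6,-4.2,0,0,2.6,-4.2,0,0,2.6,-4.2,0,0],
)

```text
clock: 1.6
ee_pos: [0.5094, -0.123, 0.253]
tool_rot: [-0.605, -3.082, -0.0]
wrist_force: [0.6, 0.2, 0.7]
opening: -0.0
gripper_force: 0.0
```

>>> jog_arm(
  rows=[2.6,-4.2,0,0,2.6,-4.2,0,0,0,0,0,0],
)

```text
clock: 1.9
ee_pos: [0.5619, -0.2095, 0.2509]
tool_rot: [-0.611, -3.08, -0.0]
wrist_force: [0.1, 0.7, 0.0]
opening: 0.0002
gripper_force: 0.0
```

>>> jog_arm(
  rows=[1.3,-1.9,0,0,0,0,-4.5,0,0,0,-4.5,0,0,0,-4.4,0,0,0,0,0],
)

```text
clock: 2.4
ee_pos: [0.5711, -0.222, 0.1137]
tool_rot: [-0.602, -3.072, -0.007]
wrist_force: [-0.5, 0.4, 1.0]
opening: 0.0001
gripper_force: 0.0
```

Run:
```python
from h import *
o=[]
for n,(y0,y1,x0,x1) in dict(top=(140,225,215,330),side=(150,255,215,345)).items():
    im,d,c=snap(n); o.append(cv2.convertScaleAbs(cv2.resize(im[y0:y1,x0:x1],(500,400),interpolation=cv2.INTER_CUBIC),alpha=1.6))
cv2.imwrite("pics/c1.png",cv2.resize(np.hstack(o),(800,320)))
print(r.get_state()['ee_pos'])
```

```text
[ 0.57402891 -0.22388036  0.12051022]
```

View pics/c1.png

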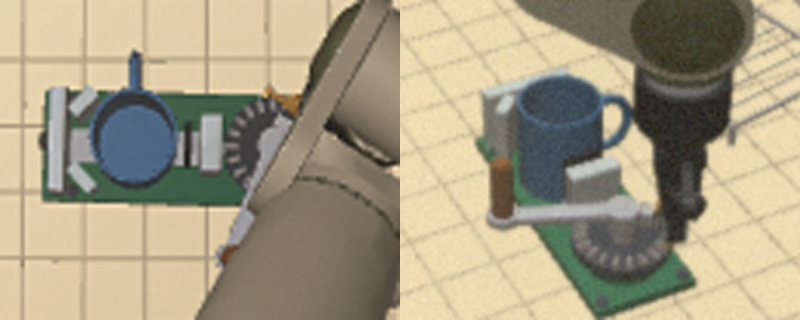

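>>> jog_arm(
  rows=[0,0,-0.4,0,0.35,0.8,0,0,0.35,0.8,0,0,0.35,0.8,0,0,0.3,0.7,0,0],
)

```text
clock: 3.0
ee_pos: [0.5878, -0.192, 0.1157]
tool_rot: [0.604, 3.082, -0.0]
wrist_force: [-1.1, -0.2, -0.1]
opening: -0.0001
gripper_force: 0.1
```

>>> jog_arm(
  rows=[0.3,0.7,0,0,0.3,0.7,0,0,0.25,0.6,0,0,0.2,0.4,0,0,0,0,0,0],
)

```text
clock: 3.5
ee_pos: [0.598, -0.1685, 0.1152]
tool_rot: [-0.604, -3.083, -0.0]
wrist_force: [0.3, 0.3, -0.4]
opening: 0.0002
gripper_force: 0.0
```

>>> jog_arm(
  rows=[-0.4,-1.0,0,0,-0.4,-1.0,0,0,0,0,3,0,0,0,4.5,0,0,0,4,0],
)

```text
clock: 4.0
ee_pos: [0.5891, -0.1904, 0.2321]
tool_rot: [0.607, 3.082, -0.0]
wrist_force: [0.8, -0.7, -0.5]
opening: 0.0002
gripper_force: 0.0
```

>>> jog_arm(
  rows=[-2,-4,1,0,-4,-2,0,0,-4,0,0,0,-4,0,0,0,-4,0,0,0],
)

```text
clock: 4.5
ee_pos: [0.4075, -0.2498, 0.2402]
tool_rot: [0.607, 3.082, -0.0]
wrist_force: [-0.2, 0.5, 0.1]
opening: -0.0003
gripper_force: 0.0
```

Run:
```python
from h import *
o=[]
for n,(y0,y1,x0,x1) in dict(top=(140,225,215,330),side=(150,255,215,345)).items():
    im,d,c=snap(n); np.savez(f"{n}1.npz",im=im,d=d); o.append(cv2.convertScaleAbs(cv2.resize(im[y0:y1,x0:x1],(500,400),interpolation=cv2.INTER_CUBIC),alpha=1.6))
cv2.imwrite("pics/c2.png",cv2.resize(np.hstack(o),(800,320)))
print(r.get_state()['ee_pos'])
```

```text
[ 0.40610945 -0.2495599   0.24046039]
```

View pics/c2.png

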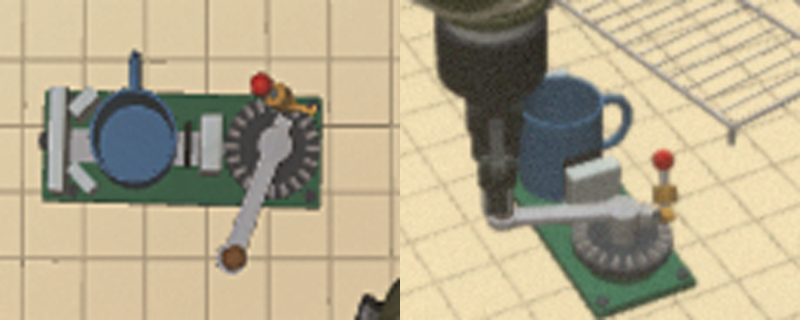

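The lever now leans towards the mug, with the ball at (261,84) in the left half, and the handle hasn't moved. Next I'll cage the grip.

>>> jog_arm(
  rows=[1.6,3.6,0,0,1.6,3.6,0,0,1.6,3.6,0,0,1.5,3.4,0,0,0,0,0,0],
  grip=0.2,
  force=20,
)

```text
clock: 5.1
ee_pos: [0.474, -0.1046, 0.2404]
tool_rot: [0.599, 3.083, 0.001]
wrist_force: [0.2, -1.4, 0.6]
opening: 0.0342
gripper_force: 0.0
```

>>> jog_arm(
  rows=[0,0,-2,0,0,0,-2,0,0,0,-2,0,0,0,0,0,0,0,0,0],
)

```text
clock: 5.6
ee_pos: [0.473, -0.1079, 0.1808]
tool_rot: [0.606, 3.082, -0.0]
wrist_force: [-0.0, -0.4, 0.8]
opening: 0.0341
gripper_force: 0.0
```

Run:
```python
from h import *
im,d,c=snap("side")
im=im.copy()
cv2.imwrite("pics/c3.png",cv2.convertScaleAbs(cv2.resize(im[120:240,200:320],(600,600),interpolation=cv2.INTER_CUBIC),alpha=1.6))
s=r.get_state();print(s['ee_pos'],s['opening'],s['wrist_force'])
```

```text
[ 0.47323035 -0.1078237   0.18129367] 0.03401895439313508 [ 0.28976722 -0.17565534  0.5221018 ]
```

View pics/c3.png

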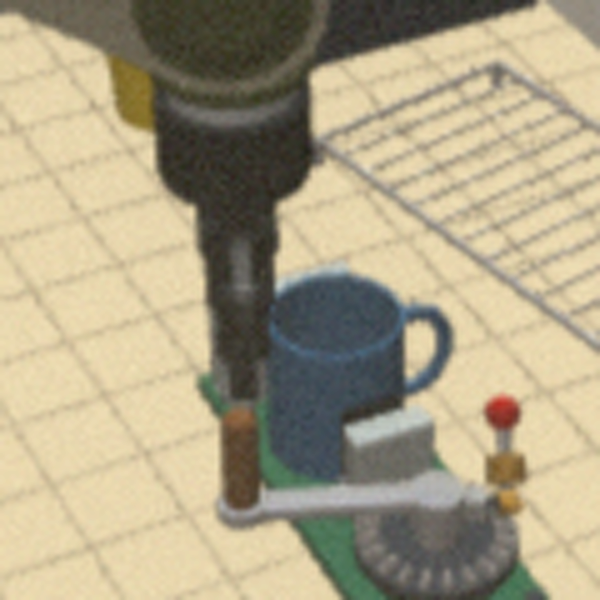

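>>> jog_arm(
  rows=[-0.3,-0.1,-2.5,0,0,0,-2.5,0,0,0,-2.3,0,0,0,0,0,0,0,0,0],
)

```text
clock: 6.15
ee_pos: [0.4704, -0.1085, 0.1086]
tool_rot: [0.605, 3.081, -0.001]
wrist_force: [0.0, -0.5, 0.0]
opening: 0.0341
gripper_force: 0.0
```

>>> jog_arm(
  rows=[0,0,0,0,0,0,0,0,0,0,0,0],
  grip=0.42,
)

```text
clock: 6.45
ee_pos: [0.4702, -0.1082, 0.1081]
tool_rot: [0.604, 3.081, -0.001]
wrist_force: [-0.4, -0.9, 0.6]
opening: 0.0246
gripper_force: 0.2
```

```bash
cat >> h.py <<'E'
def st(n=8):
    fs=[]
    for _ in range(n): r.get_image("top"); fs.append(r.get_state()['wrist_force'])
    s=r.get_state(); p=s['ee_pos']; R=cv2.Rodrigues(s['tool_rot'])[0]; f=np.mean(fs,0)
    th=np.arctan2(-(p[1]+.15),-(p[0]-.5665)); t=np.array([np.sin(th),-np.cos(th)])
    print('t%.1f'%s['clock'],p.round(4),'th %.3f rad %.4f'%(th,np.hypot(p[0]-.5665,p[1]+.15)),'yaw %.3f'%np.arctan(-R[0,1]/R[1,1]),'F',f.round(2),'sd',np.std(fs,0).round(2),'Ftan %.2f'%(-(f[:2]@t)),'op %.4f'%s['opening'])
E
python3 -c "from h import *;st()"
```

```text
t6.8 [ 0.4698 -0.108   0.1073] th -0.409 rad 0.1054 yaw -0.387 F [ 0.06 -0.48  0.05] sd [0.67 0.4  0.44] Ftan -0.41 op 0.0250
```

>>> jog_arm(
  rows=[-0.36,-0.99,0,5.7,-0.26,-1.01,0,5.7,-0.16,-1.04,0,5.7,-0.05,-1.05,0,5.7,0.05,-1.05,0,5.7],
)

```text
clock: 7.35
ee_pos: [0.4617, -0.1591, 0.1072]
tool_rot: [0.179, -3.136, -0.003]
wrist_force: [0.1, 5.4, 1.7]
opening: 0.0247
gripper_force: 2.0
```

>>> jog_arm(
  rows=[0.16,-1.04,0,5.7,0.26,-1.01,0,5.7,0.36,-0.99,0,5.7,0.35,-0.75,0,4.5,0,0,0,0],
)

```text
clock: 7.85
ee_pos: [0.4732, -0.1975, 0.1071]
tool_rot: [0.757, -3.048, -0.001]
wrist_force: [-1.9, 2.6, 1.6]
opening: 0.0249
gripper_force: 0.8
```

Run:
```python
from h import *
st()
im,d,c=snap("side")
cv2.imwrite("pics/c4.png",cv2.convertScaleAbs(cv2.resize(im[140:260,200:340],(700,600),interpolation=cv2.INTER_CUBIC),alpha=1.6))
```

```text
t8.2 [ 0.4731 -0.197   0.1071] th 0.466 rad 0.1046 yaw 0.487 F [-1.05  1.22 -0.69] sd [0.28 0.37 0.92] Ftan 1.56 op 0.0253
```

View pics/c4.png

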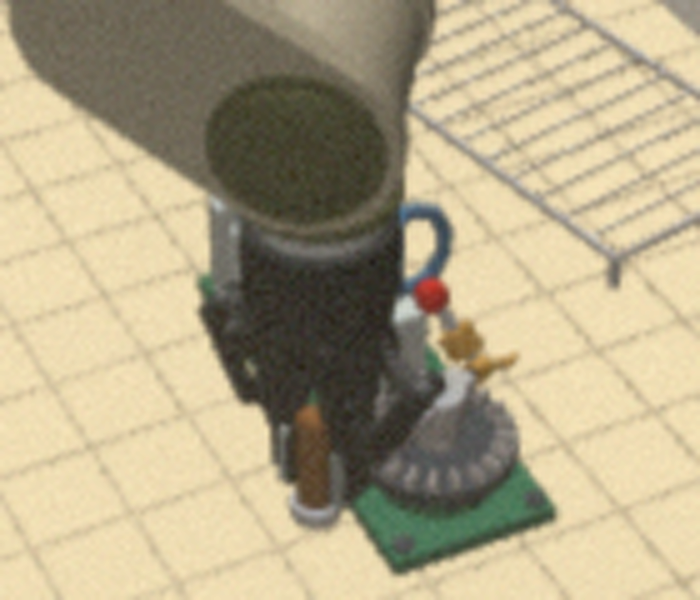

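Stroke 1 drove the jaw, and the free halted force is about 2 N. I'll click back and start stroke 2.

>>> jog_arm(
  rows=[-0.34,0.75,0,-4.6,-0.36,0.99,0,-5.7,-0.26,1.01,0,-5.7,-0.16,1.04,0,-5.7,-0.05,1.05,0,-5.7],
)

```text
clock: 8.8
ee_pos: [0.4618, -0.1489, 0.1076]
tool_rot: [-0.007, 3.14, -0.002]
wrist_force: [0.3, -0.4, -1.3]
opening: 0.0245
gripper_force: 0.4
```

>>> jog_arm(
  rows=[0.05,1.05,0,-5.7,0.16,1.04,0,-5.7,0.26,1.01,0,-5.7,0.36,0.99,0,-5.7,0.56,1.05,0,-6.5],
)

```text
clock: 9.3
ee_pos: [0.4759, -0.0974, 0.1076]
tool_rot: [0.788, 3.04, -0.001]
wrist_force: [0.3, -1.5, -0.0]
opening: 0.025
gripper_force: 0.3
```

```bash
python3 -c "from h import *;st()"
```

```text
t9.7 [ 0.4754 -0.098   0.1073] th -0.519 rad 0.1049 yaw -0.502 F [0.01 0.25 0.06] sd [0.38 0.64 0.46] Ftan 0.22 op 0.0249
```

>>> jog_arm(
  rows=[-0.56,-1.05,0,6.5,-0.36,-0.99,0,5.7,-0.26,-1.01,0,5.7,-0.16,-1.04,0,5.7,0,0,0,0],
)

```text
clock: 10.2
ee_pos: [0.4618, -0.1391, 0.1073]
tool_rot: [-0.142, -3.138, -0.001]
wrist_force: [0.0, 1.1, 1.8]
opening: 0.0249
gripper_force: 0.8
```

```bash
python3 -c "from h import *;st()"
```

```text
t10.6 [ 0.4621 -0.1382  0.1073] th -0.113 rad 0.1051 yaw -0.091 F [-0.32  0.99  0.56] sd [0.73 0.53 0.66] Ftan 0.95 op 0.0246
```

>>> jog_arm(
  rows=[-0.05,-1.05,0,5.7,0.05,-1.05,0,5.7,0,0,0,0],
)

```text
clock: 10.9
ee_pos: [0.4621, -0.1598, 0.1072]
tool_rot: [0.17, -3.137, -0.0]
wrist_force: [-1.8, 1.4, 0.8]
opening: 0.0245
gripper_force: 0.8
```

```bash
python3 -c "from h import *;st(12)"
```

```text
t11.5 [ 0.4621 -0.1593  0.1073] th 0.089 rad 0.1048 yaw 0.108 F [-0.27  1.56  0.54] sd [0.43 0.65 0.45] Ftan 1.58 op 0.0248
```

>>> jog_arm(
  rows=[0.16,-1.04,0,5.7,0.12,-0.5,0,2.8,0,0,0,0],
)

```text
clock: 11.8
ee_pos: [0.4648, -0.1751, 0.1072]
tool_rot: [0.402, -3.116, -0.0]
wrist_force: [-0.3, 2.0, 1.1]
opening: 0.0247
gripper_force: 1.1
```

```bash
python3 -c "from h import *;st(12)"
```

```text
t12.4 [ 0.4649 -0.1747  0.1073] th 0.239 rad 0.1046 yaw 0.257 F [-0.97  2.04  0.28] sd [0.48 0.58 0.43] Ftan 2.22 op 0.0249
```

>>> jog_arm(
  rows=[0.15,-0.5,0,2.8,0.17,-0.5,0,2.8,0.19,-0.5,0,2.8,0,0,0,0],
)

```text
clock: 12.8
ee_pos: [0.47, -0.1901, 0.1072]
tool_rot: [0.629, -3.078, -0.0]
wrist_force: [-1.6, 2.0, 2.0]
opening: 0.0245
gripper_force: 1.2
```

```bash
python3 -c "from h import *;st(12)"
```

```text
t13.4 [ 0.4699 -0.1897  0.1073] th 0.390 rad 0.1044 yaw 0.403 F [-1.22  2.08 -0.04] sd [0.58 0.46 0.32] Ftan 2.38 op 0.0252
```

>>> jog_arm(
  rows=[0.21,-0.48,0,2.8,0.19,-0.4,0,2,0,0,0,0],
)

```text
clock: 13.7
ee_pos: [0.474, -0.1988, 0.1073]
tool_rot: [0.757, -3.049, -0.0]
wrist_force: [-1.9, 2.6, 1.2]
opening: 0.025
gripper_force: 1.4
```

```bash
python3 -c "from h import *;st(12)"
```

```text
t14.3 [ 0.4739 -0.1985  0.1073] th 0.483 rad 0.1045 yaw 0.487 F [-1.31  2.11  0.28] sd [0.56 0.3  0.74] Ftan 2.48 op 0.0245
```

>>> jog_arm(
  rows=[-0.38,0.83,0,-4.8,-0.36,0.99,0,-5.7,-0.26,1.01,0,-5.7,-0.16,1.04,0,-5.7,-0.05,1.05,0,-5.7],
)

```text
clock: 14.8
ee_pos: [0.4622, -0.1497, 0.1076]
tool_rot: [-0.001, 3.14, -0.002]
wrist_force: [0.0, -0.1, -0.0]
opening: 0.0247
gripper_force: 0.3
```

>>> jog_arm(
  rows=[0.05,1.05,0,-5.7,0.16,1.04,0,-5.7,0.26,1.01,0,-5.7,0.36,0.99,0,-5.7,0.56,1.05,0,-6.5],
)

```text
clock: 15.3
ee_pos: [0.4763, -0.0982, 0.1076]
tool_rot: [0.793, 3.038, -0.001]
wrist_force: [-0.2, -1.0, 0.6]
opening: 0.0246
gripper_force: 0.2
```

Run:
```python
from h import *
st()
o=[]
for n,(y0,y1,x0,x1) in dict(top=(145,220,220,320),side=(165,255,230,330)).items():
    im,d,c=snap(n); o.append(cv2.convertScaleAbs(cv2.resize(im[y0:y1,x0:x1],None,fx=4,fy=4,interpolation=cv2.INTER_CUBIC)[:300],alpha=1.6))
cv2.imwrite("pics/c5.png",np.hstack(o))
```

```text
t15.7 [ 0.4757 -0.0985  0.1073] th -0.516 rad 0.1044 yaw -0.505 F [-0.07 -0.19 -0.08] sd [0.53 0.63 0.58] Ftan -0.20 op 0.0250
```

View pics/c5.png

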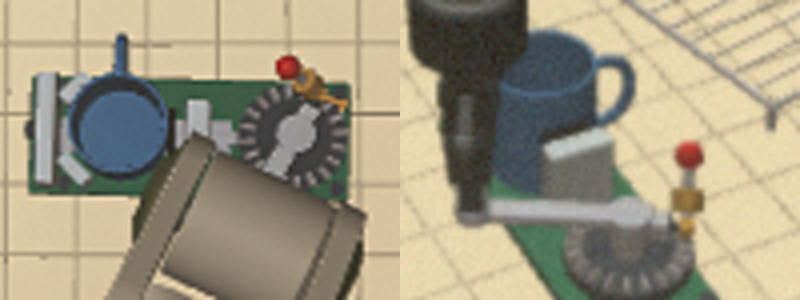

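The mug has been pushed left to the V block and the jaw has moved about 20 mm, so it is nearly tight. Stroke 3 goes in small steps.

>>> jog_arm(
  rows=[-0.56,-1.05,0,6.5,-0.36,-0.99,0,5.7,0,0,0,0],
)

```text
clock: 16.1
ee_pos: [0.4664, -0.1188, 0.1074]
tool_rot: [0.459, 3.108, 0.001]
wrist_force: [0.7, 2.7, 1.0]
opening: 0.0248
gripper_force: 1.3
```

```bash
python3 -c "from h import *;st(12)"
```

```text
t16.7 [ 0.4666 -0.1183  0.1073] th -0.307 rad 0.1048 yaw -0.293 F [0.46 2.59 1.46] sd [0.61 0.74 0.66] Ftan 2.61 op 0.0250
```

>>> jog_arm(
  rows=[-0.14,-0.5,0,2.8,-0.12,-0.51,0,2.9,0,0,0,0],
)

```text
clock: 17.0
ee_pos: [0.4639, -0.1285, 0.1073]
tool_rot: [-0.303, -3.127, -0.001]
wrist_force: [0.0, 4.5, 1.7]
opening: 0.0251
gripper_force: 2.4
```

```bash
python3 -c "from h import *;st(12)"
```

```text
t17.6 [ 0.464  -0.1283  0.1073] th -0.208 rad 0.1048 yaw -0.194 F [0.87 4.8  2.65] sd [0.42 0.64 0.63] Ftan 4.88 op 0.0247
```

```bash
python3 -c "from h import *;st(30)"
```

```text
t19.1 [ 0.464  -0.1284  0.1073] th -0.208 rad 0.1048 yaw -0.194 F [0.95 5.13 2.69] sd [0.45 0.44 0.43] Ftan 5.22 op 0.0246
```

The halted force is 5.2 N against about 2 to 2.4 N free, so roughly 3 N above. That counts as well clamped, so I'll release.

>>> jog_arm(
  rows=[0.1,0.3,0,0,0,0,0,0,0,0,0,0],
  grip=0.1,
)

```text
clock: 19.4
ee_pos: [0.465, -0.1257, 0.1072]
tool_rot: [-0.303, -3.127, 0.001]
wrist_force: [0.1, -0.1, -0.5]
opening: 0.0383
gripper_force: 0.0
```

>>> jog_arm(
  rows=[0,0,2,0,0,0,3,0,0,0,4,0,0,0,4,0,0,0,0,0],
)

```text
clock: 19.9
ee_pos: [0.4665, -0.1266, 0.2421]
tool_rot: [0.303, 3.118, -0.006]
wrist_force: [0.4, -0.8, -0.5]
opening: 0.0384
gripper_force: 0.0
```

>>> jog_arm(
  rows=[-1.5,-4,0,0,-1.5,-4,0,0,-1.5,-4,0,0,-1.5,-4,0,0,0,0,0,0],
)

```text
clock: 20.4
ee_pos: [0.4031, -0.2893, 0.2362]
tool_rot: [-0.311, -3.125, 0.001]
wrist_force: [0.3, 0.6, 0.5]
opening: 0.0386
gripper_force: 0.0
```

Run:
```python
from h import *
st()
o=[]
for n,(y0,y1,x0,x1) in dict(top=(145,220,220,320),side=(165,255,230,330)).items():
    im,d,c=snap(n); o.append(cv2.convertScaleAbs(cv2.resize(im[y0:y1,x0:x1],None,fx=4,fy=4,interpolation=cv2.INTER_CUBIC)[:300],alpha=1.6))
cv2.imwrite("pics/c6.png",np.hstack(o))
```

```text
t20.8 [ 0.4053 -0.2848  0.2373] th 0.696 rad 0.2101 yaw -0.192 F [-0.02  0.24  0.18] sd [0.48 0.49 0.38] Ftan 0.20 op 0.0386
```

View pics/c6.png

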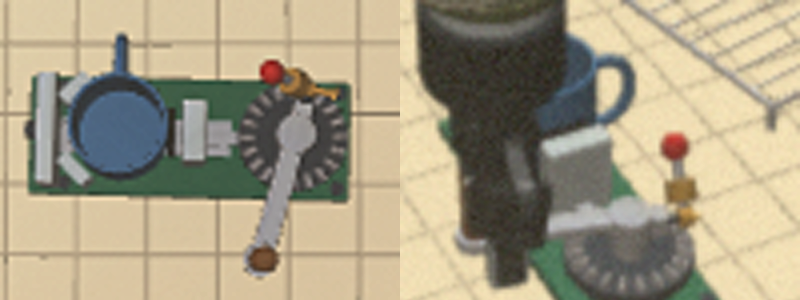

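The mug sits tight between the V block and the pad, the lever (ball at (271,71)) is on the closing side, and the robot is clear. Handing in.

```bash
python3 -c "
from bench import r
print(r.close_job())"
```

```text
the job is handed in; nothing more can be done
None
```

The lever is flipped to the closing side and the mug is clamped, with the grip force about 3 N above its free value (target 2 to 3.5 N); the gripper has let go and is clear, and I handed the job in at about 21 s, with no verdict shown.

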